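# Take one vial off the clamped mini shaker

## Robot

A 6-joint arm with a two-finger parallel gripper is mounted at the origin on the work surface. World frame = base frame: x ahead of the robot, y to its left, z up, the work surface at z = 0. Lengths are in m, angles in rad, forces in N, time in s.
With the tool pointing down it reaches from about 0.35 to 0.975 m from the base axis. Payload 7.1 kg.
Tool frame: the origin (TCP) lies midway between the tips of the shut fingers; the grasp point (between the pads) lies 19 mm behind it; z points along the fingers, x is the direction in which the jaws open and shut, and the axes are right-handed (so a half turn about z gives the same grasp; the last joint's range is limited). The gripper opens to 88 mm and grips with 3 to 60 N. Pads are 20 mm wide; open, the fingers measure 115 mm over their backs; the gripper's body (75 mm by 178 mm) begins 61 mm behind the grasp point.
Start: joints at [1.236, 0.423, 1.63, -0, 1.089, -0.019], TCP at [0.194, 0.594, 0.223] pointing down, gripper open.
Joint ranges: [-3, 3], [-0.9, 2.11], [0.09, 2.58], [-1.31, 4.45], [0.11, 2.69], [-2.54, 2.54]. Speed limits (rad/s): [2.39, 2.39, 3.01, 3.14, 3.14, 3.14].

## Interface

Orientations are given as a unit quaternion [w, x, y, z].
In Python, from station import move_pose, movel, movej, command_gripper, wait, inverse_kinematics, read_camera, camera_info, MotionError, job_done, get_time, get_joint_pos, get_qvel, get_effort, get_tcp_pos, get_ee_rot, get_ft_force, get_ft_torque, get_grip_width gives the robot as it stands. Calls block until the motion is done:
- move_pose(position, orientation): joint-space move of the TCP to a pose.
- movel(position, frame=None, v=0.15, until_force=None): straight line of the TCP; frame=None keeps the orientation; v is the mean speed in m/s. With until_force (N) it stops when the force on the tool has changed by that much, and returns True; else False.
- movej(angles): joint-space move.
- command_gripper(opening): opening from 0.0 (shut) to 1.0 (fully open); the grip force is fixed at half the most; returns when the fingers have stopped.
- wait(seconds).
- inverse_kinematics(position, orientation): joint angles nearest the present ones, or None.
- read_camera(name): name is "scene" or "top" or "wrist"; returns the picture (420x560x3 uint8, red, green, blue); there is no depth.
- camera_info(name): a dict with "intrinsics" (3x3 intrinsics, pixels), "T" (4x4, takes a point from camera to world coordinates); the wrist camera has in their place "tool_from_camera" (4x4, takes a point from camera to tool coordinates, whose origin is the TCP and whose axes are the tool frame's). Camera axes: x right, y up, looking along -z (the intrinsics and any distortion apply to the point x, -y, -z); pixel columns grow to the right and rows downward; lengths in m; the calibration is good to about 2 mm. The wrist camera is an equidistant fisheye: a pixel r from the principal point sees the ray r / f radians off the axis. A picture is of the moment at which its call begins: read the wrist's pose just before it. camera_info takes no time and is no camera call.
A pose or a line that the arm cannot do raises MotionError and nothing moves.
- job_done(): hands the job in, once; it reports no verdict.
Readings, each from a call of its own:
- get_time(): time.
- get_joint_pos(): joint angles.
- get_qvel(): joint speeds.
- get_effort(): joint torques, N m.
- get_tcp_pos(): TCP position.
- get_ee_rot(): TCP orientation.
- get_ft_force(): force on the tool from outside, world axes, zero at the start.
- get_ft_torque(): the same for the moment, N m.
- get_grip_width(): opening from 0.0 (shut) to 1.0 (fully open).
Only numpy, scipy, OpenCV 4.12 (cv2) and the standard library are available. Lean on these libraries where they do the work, as an engineer would, in place of code of your own. Each camera call takes 0.05 s, during which the arm holds its last target.

## Task

The vial with the ribbed screw cap has been shaken long enough: take the wing nut, the spacer and the clamp bar off the shaker's stud (the nut is already unscrewed, they just lift off), lay them in the white enamel tray, and stand that vial in the empty middle cell of the vial rack. Then put the clamp back together as it was, the bar lying square along the block over the vial that stays in the shaker, then the spacer, then the wing nut on top, all the way down on the stud. The crimp-capped vials stay where they are, in the shaker and in the rack.

Things in the scene. Friction and masses are not known exactly. Their poses are not given: they have to be found in the camera images.
- shaker: White mini shaker, fixed, 148 mm (y) x 205 mm (x -115..+90), blue panel at -x. Origin: stud axis at bench level, z up. Aluminium block on it 50 (x) x 140 (y), top z 94; pockets 32 mm wide at y +46 and -46, floors z 74: screw vial in one, crimp vial in the other. Pillar 18 mm square to z 131.5, keeps the bar level without a vial; steel stud 9 mm thick from there to z 172, last 7 mm tapered to 4.
- tray: White enamelled instrument tray, fixed and empty, 170 mm (its x) by 240 mm (its y) outside, 18 mm high, walls and floor 3 mm thick. Origin at the centre of its underside, so its floor is at z 3 mm.
- rack: White plastic vial rack, fixed, 50 mm (its x) by 144 mm (its y), 24 mm high, with a row of three open cells 42 mm (x) by 43 mm (y), centres at y = -47, 0 and +47 mm; floor and walls 4 mm thick. The outer cells hold a crimp vial each, the middle one is empty. Origin at the centre of its underside.
- wing_nut: Brass wing nut, 40 g: round hub 22 mm wide, 18 mm high, 12 mm plain hole; two wings 6 mm thick along its y, out to 32 mm from the axis, 24 mm above the underside at their tops. Origin: centre of the hub's underside, z up. Starts on the spacer, underside 154 mm above the bench, wings roughly across the block; lifts straight off. Grip the hub across its x, beside the wings.
- spacer: Black plastic spacer ring, 34 mm outside, 12 mm hole, 14 mm high, 30 g. Origin at the centre of its underside, z up. Starts on the clamp bar, underside 140 mm above the bench, around the stud, loose.
- clamp_bar: Flat dark steel clamp bar, 8 mm thick, 122 mm long along its y, about 90 g: 28 mm square centre with a 12 mm hole, an arm 10 mm wide to each side. Origin: centre of its underside, z up. Starts on pillar and vial caps, underside 132 mm above the bench, its y along the block's y. Can be gripped across its 28 mm centre (its x), the stud standing between the fingers.
- screw_vial: The vial to fetch: amber glass, body 28 mm in diameter and 40 mm to the shoulder, white ribbed plastic screw cap 27 mm across that hides the shoulder, 58 mm overall, about 35 g. Origin at the centre of its underside, z up the vial. It stands 38 mm out of its 20 mm deep pocket, its cap under one arm of the clamp bar.
- crimp_vial: The vial that stays in the shaker, its cap under the other arm of the bar: amber glass, body 28 mm in diameter and 40 mm to the shoulder, flat aluminium crimp cap 20 mm across with a grey dot, 58 mm overall. Origin at the centre of its underside, z up the vial.
- rack_vial_a: Crimp vial in one outer cell of the rack, stays there: amber glass, body 28 mm in diameter and 40 mm to the shoulder, flat aluminium crimp cap 20 mm across with a grey dot, 58 mm overall. Origin at the centre of its underside, z up the vial.
- rack_vial_b: Crimp vial in the other outer cell of the rack, stays there: amber glass, body 28 mm in diameter and 40 mm to the shoulder, flat aluminium crimp cap 20 mm across with a grey dot, 58 mm overall. Origin at the centre of its underside, z up the vial.

How it is judged:
By the outcome, as a careful person would: the job done as asked, in the order asked, and still so for the second after the job is handed in, with the robot touching nothing.
It also fails if it takes over 147 s, if anything falls off the work surface, if the arm or the gripper's body presses on something with over 40 N, if the wrist force passes 120 N, or if a joint passes its speed limit or range.

## Working session

There is one attempt and no reset: what is moved stays moved. The work goes in short steps, each a Python script; the robot and the scene stay as the last script left them, time stands still between calls to the robot, and variables do not carry over. Pictures are saved under pics/ and viewed, and the job is handed in when it is done.

```bash
ls; mkdir -p pics; cat > h.py <<'E'
import numpy as np, cv2, sys
sys.path.insert(0,'.')
from station import *
def snap(cam,fn):
    im=read_camera(cam); cv2.imwrite('pics/'+fn+'.png',im[:,:,::-1]); return im
E
python3 - <<'E'
from h import *
np.set_printoptions(precision=4,suppress=True)
for c in ['scene','top','wrist']:
    snap(c,c+'0'); i=camera_info(c)
    for k,v in i.items(): print(c,k,np.array(v).tolist() if not isinstance(v,str) else v)
print(get_time(),get_tcp_pos(),get_ee_rot(),get_grip_width())
E
```

```text
pics
scene intrinsics [[506.13696568105115, 0.0, 282.5192529132509], [0.0, 506.13696568105115, 212.63935303401692], [0.0, 0.0, 1.0]]
scene T [[0.6382085600322063, -0.4792706132638438, 0.602486110348875, 1.1683383220819674], [0.7698601603333144, 0.39499767091799515, -0.5012905080897928, -0.5221766781356543], [0.002273198887290901, 0.7837579468375795, 0.6210622459429976, 0.7909484893509262], [0.0, 0.0, 0.0, 1.0]]
top intrinsics [[436.67371993147145, 0.0, 286.0358376752131], [0.0, 436.67371993147145, 206.06913690499098], [0.0, 0.0, 1.0]]
top T [[-0.023019108700589784, 0.9740978641830261, -0.2249521540877019, 0.33013928322087316], [-0.9997348141983746, -0.02257499794870271, 0.004546509359630328, -0.009472065031765085], [-0.0006495493603820973, 0.2249971565635504, 0.9743592035917479, 0.9888114952701652], [0.0, 0.0, 0.0, 1.0]]
wrist intrinsics [[325.19226210127806, 0.0, 275.93174599816695], [0.0, 325.19226210127806, 217.70735921686037], [0.0, 0.0, 1.0]]
wrist tool_from_camera [[0.999999749266819, -0.0006262203722108095, -0.0003306271981728548, 0.00010327729089287807], [-0.0006924446060057311, -0.9624734468392807, -0.27137498899084544, -0.07324345692080503], [-0.0001482793524298095, 0.2713751498891513, -0.9624736391381709, -0.161254985414798], [0.0, 0.0, 0.0, 1.0]]
0.15 [0.194  0.5937 0.2221] [ 0.0003  0.8095  0.5871 -0.0005] 0.9983626809506759
```

View pics/scene0.png

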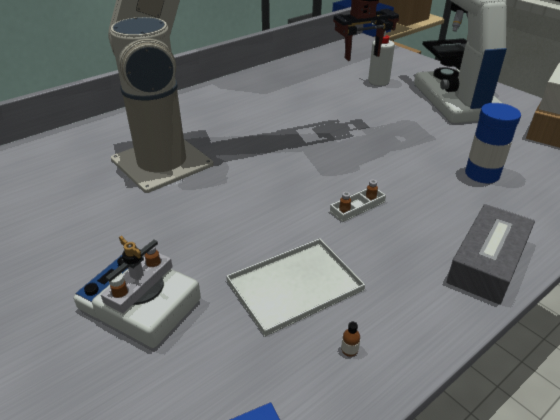

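View pics/top0.png

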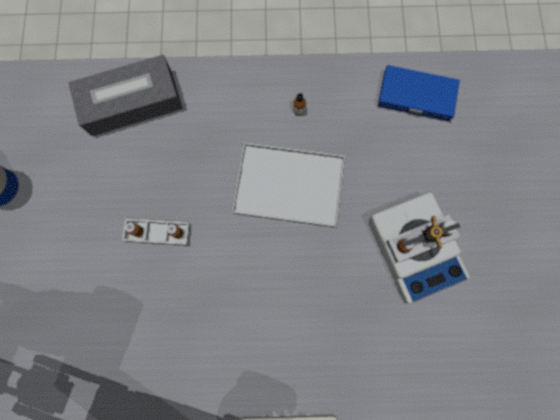

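View pics/wrist0.png

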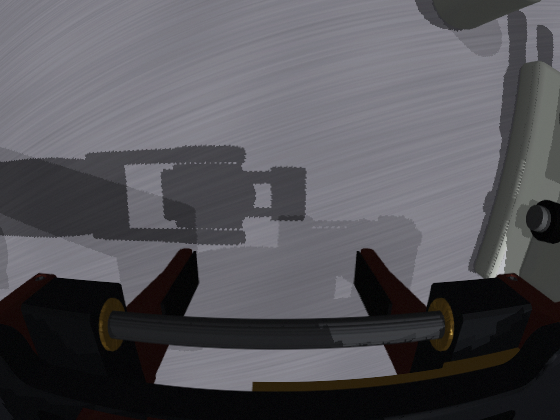

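The scene camera shows the shaker at about (140,285), the tray at (295,283), the rack at (358,203) and its vials. In the top view the shaker is at (420,245), the tray at (290,185) and the rack at (156,232). I'll zoom in next.

```bash
python3 - <<'E'
import cv2,numpy as np
a=cv2.imread('pics/scene0.png');b=cv2.imread('pics/top0.png')
cv2.imwrite('pics/z1.png',np.hstack([cv2.resize(a[225:350,70:205],None,fx=3,fy=3,interpolation=2)[:375,:400],cv2.resize(b[185:310,362:477],None,fx=3,fy=3,interpolation=2)[:375]]))
cv2.imwrite('pics/z2.png',np.vstack([cv2.resize(b[205:260,110:200],None,fx=5,fy=5,interpolation=2),cv2.resize(a[170:225,320:410],None,fx=5,fy=5,interpolation=2)]))
E
```

```text
(no output)
```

View pics/z1.png

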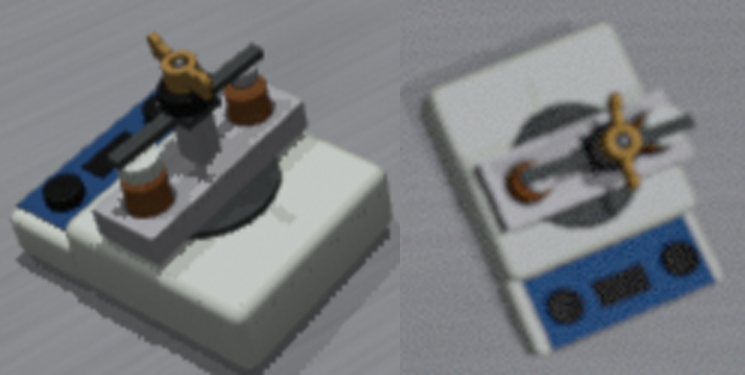

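View pics/z2.png

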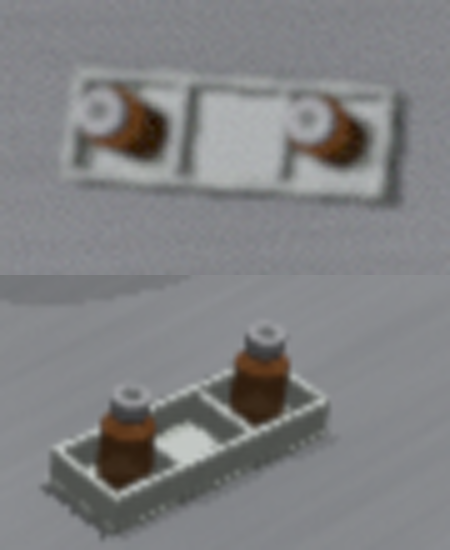

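```bash
cat >> h.py <<'E'
np.set_printoptions(precision=4,suppress=True)
def ray(cam,u,v,T=None):
    i=camera_info(cam);K=np.array(i['intrinsics'])
    d=np.array([(u-K[0,2])/K[0,0],(v-K[1,2])/K[1,1]])
    if cam=='wrist':
        r=np.hypot(*d); s=np.sin(r)/max(r,1e-9); D=np.array([d[0]*s,-d[1]*s,-np.cos(r)])
        T=T@np.array(i['tool_from_camera'])
    else:
        D=np.array([d[0],-d[1],-1.]);T=np.array(i['T'])
    D=T[:3,:3]@D; return T[:3,3],D/np.linalg.norm(D)
def onz(cam,u,v,z,T=None):
    o,d=ray(cam,u,v,T); return o+d*(z-o[2])/d[2]
def tri(rays):
    A=0;b=0
    for o,d in rays:
        P=np.eye(3)-np.outer(d,d);A=A+P;b=b+P@o
    x=np.linalg.solve(A,b); return x,[np.linalg.norm((np.eye(3)-np.outer(d,d))@(x-o)) for o,d in rays]
from scipy.spatial.transform import Rotation as R
def tcpT():
    q=np.array(get_ee_rot());T=np.eye(4);T[:3,:3]=R.from_quat(q[[1,2,3,0]]).as_matrix();T[:3,3]=get_tcp_pos();return T
def q_down(yaw):
    # tool z down, tool x at angle yaw in world
    c,s=np.cos(yaw),np.sin(yaw)
    M=np.array([[c,s,0],[s,-c,0],[0,0,-1.]])
    q=R.from_matrix(M).as_quat();return q[[3,0,1,2]]
E
python3 - <<'E'
from h import *
print('nut tri',tri([ray('top',436,231.7),ray('scene',130,247.7)]))
for n,u,v in [('left',402,246),('arm end R',362+690/3,185+122/3)]: print(n,onz('top',u,v,.135))
# bar ends scene
for u,v in [(120,160),(258,50)]: print('bar end',onz('scene',70+u/3,225+v/3,.14))
for u,v in [(140,160),(245,75)]: print('cap',onz('scene',70+u/3,225+v/3,.132))
# tray corners (top, rim)
for u,v in [(243,146),(344,155),(335,226),(235,212)]: print('tray',onz('top',u,v,.018))
for u,v in [(82,75),(398,92),(385,200),(68,180)]: print('rack',onz('top',110+u/5,205+v/5,.024))
for u,v in [(120,0),]: pass
E
```

```text
nut tri (array([ 0.4635, -0.2983,  0.1653]), [np.float64(7.005239126774126e-05), np.float64(7.005239126784598e-05)])
left [ 0.4415 -0.2394  0.135 ]
arm end R [ 0.4733 -0.6198  0.135 ]
bar end [ 0.4866 -0.3534  0.14  ]
bar end [ 0.451  -0.2427  0.14  ]
cap [ 0.4858 -0.3421  0.132 ]
cap [ 0.4584 -0.2573  0.132 ]
tray [0.7019 0.084  0.018 ]
tray [ 0.674  -0.1527  0.018 ]
tray [ 0.5055 -0.1235  0.018 ]
tray [0.5431 0.1024 0.018 ]
rack [0.529  0.3461 0.024 ]
rack [0.5179 0.2036 0.024 ]
rack [0.4692 0.2081 0.024 ]
rack [0.4815 0.3495 0.024 ]
```

Rough positions: the stud is near (0.463,-0.298) and the shaker yaw is about 18°. The tray is near (0.606,-0.022) and the rack near (0.50,0.277). For precision I'll take two opposite wrist views over the shaker.

```bash
python3 - <<'E'
from h import *
t=get_time()
for i,y in enumerate([-72.2,107.8]):
    move_pose([.4635,-.2983,.26],q_down(np.radians(y)))
    T=tcpT(); np.save(f'Tw{i}.npy',T); snap('wrist',f'w{i}'); print(T[:3,3],get_joint_pos(),get_time()-t)
E
```

```text
[ 0.4638 -0.2978  0.26  ] [-0.5924  0.2721  1.7599  0.0001  1.1097  0.6666] 3.3083
[ 0.4635 -0.2983  0.26  ] [-0.5934  0.272   1.7599  0.      1.1097 -2.4746] 6.008299999999999
```

View pics/w0.png

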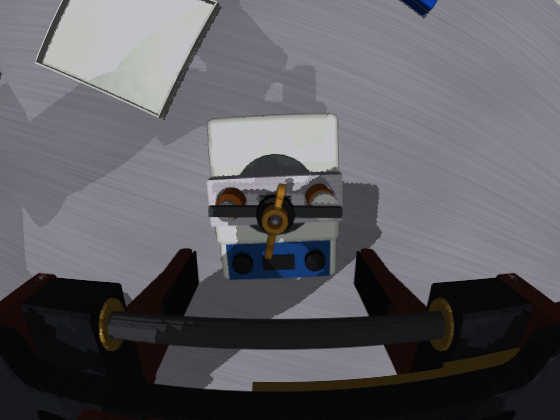

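View pics/w1.png

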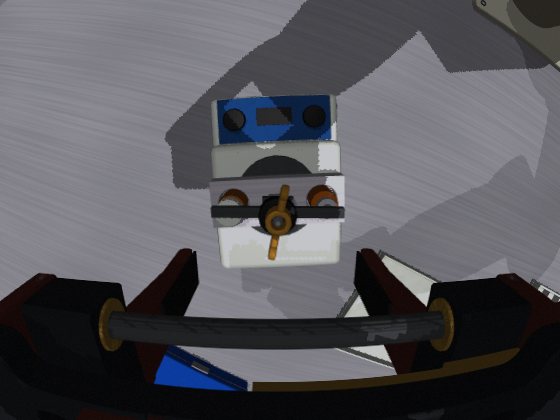

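```bash
python3 - <<'E'
import cv2,numpy as np
o=[]
for i in (0,1):
    a=cv2.imread(f'pics/w{i}.png'); o.append(cv2.resize(a[165:275,205:350],None,fx=5,fy=5,interpolation=cv2.INTER_NEAREST))
    hsv=cv2.cvtColor(a,cv2.COLOR_BGR2HSV)
    m=cv2.inRange(hsv,(10,120,90),(28,255,255)); m[:, :]*= 1
    m2=np.zeros_like(m); m2[175:270,255:300]=m[175:270,255:300]
    ys,xs=np.nonzero(m2); print(i,xs.mean(),ys.mean(),len(xs)); e=cv2.PCACompute(np.c_[xs,ys].astype(np.float32),None)[1]; print(e[0])
for i in (0,1): cv2.imwrite(f'pics/zw{i}.png',o[i])
E
```

```text
0 277.35258358662617 209.51975683890578 329
[-0.17186964  0.98511964]
1 274.29477611940297 235.27985074626866 268
[-0.09836444  0.99515045]
```

View pics/zw0.png

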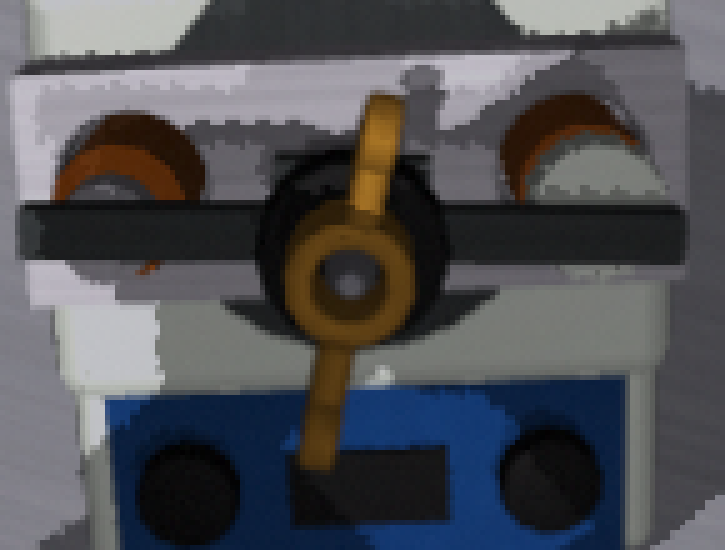

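View pics/zw1.png

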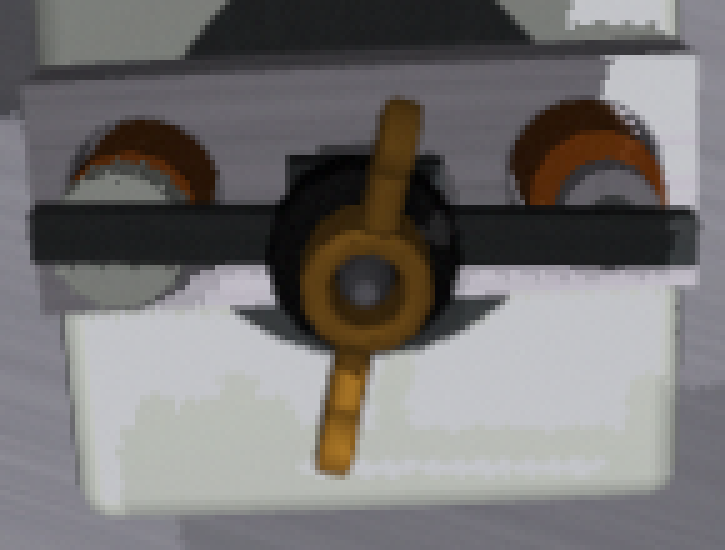

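```bash
python3 - <<'E'
from h import *
T=[np.load('Tw0.npy'),np.load('Tw1.npy')]
def P(i,u,v,z): return onz('wrist',205+(u-2)/5,165+(v-2)/5,z,T[i])
h=[P(0,350,277,.172),P(1,367,284,.172)]; print('hub',h,np.mean(h,0))
B=[(P(0,20,232,.140),P(0,687,234,.140)),(P(1,697,233,.140),P(1,31,233,.140))]  # (+y end, -y end)
C=[[P(0,12,75,.094),P(0,680,45,.094),P(0,30,305,.094),P(0,688,278,.094)],[P(1,22,80,.094),P(1,697,52,.094),P(1,42,312,.094),P(1,698,285,.094)]]
ang=lambda a,b: np.degrees(np.arctan2(*(b-a)[1::-1]))
for b in B: print('bar ang',ang(b[1],b[0]),'len',np.linalg.norm(b[0]-b[1]),'mid',(b[0]+b[1])/2)
for k,c in enumerate(C):
    if k==0: print('blk',ang(c[1],c[0]),ang(c[3],c[2]),np.linalg.norm(c[0]-c[1]),np.linalg.norm(c[0]-c[2]),np.mean(c,0))
    else: print('blk',ang(c[0],c[1]),ang(c[2],c[3]),np.linalg.norm(c[0]-c[1]),np.linalg.norm(c[0]-c[2]),np.mean(c,0))
# wing angle: ends at z~.178
for i,(a,b) in enumerate([((385,97),(318,468)),((405,102),(332,472))]):
    a=P(i,*a,.176);b=P(i,*b,.176);print('wing',ang(a,b),np.linalg.norm(a-b),(a+b)/2)
E
```

```text
hub [array([ 0.4645, -0.296 ,  0.172 ]), array([ 0.4631, -0.2971,  0.172 ])] [ 0.4638 -0.2966  0.172 ]
bar ang 107.72086317792875 len 0.12089699831897435 mid [ 0.4637 -0.2968  0.14  ]
bar ang 107.82137680643555 len 0.12073258783481691 mid [ 0.4631 -0.2974  0.14  ]
blk 110.47414990573665 110.35170778227686 0.13760969949972005 0.04961833183370691 [ 0.4636 -0.2964  0.094 ]
blk 110.23607107518727 110.27428042283739 0.13917900097293748 0.05011484121458056 [ 0.4643 -0.2967  0.094 ]
wing -171.9785673872717 0.06203009697491293 [ 0.4638 -0.2963  0.176 ]
wing 7.222707386610326 0.0621178300334334 [ 0.4635 -0.297   0.176 ]
```

Stud axis (0.4637,-0.2968), with both views and the bar and block centres agreeing within 1 mm. The block's y is at 110.3°, the bar is at 107.8° (bar length measured 121 of 122 mm), and the wings are at 7.4°. The white ribbed cap is on the block's -y side. I'll take the nut first.

```bash
cat >> h.py <<'E'
AX=np.array([.4637,-.2968]); TC=np.array([.606,-.022]); TY=np.radians(-8)
def tray(x,y):
    c,s=np.cos(TY),np.sin(TY); return TC+np.array([c*x-s*y,s*x+c*y])
def xyz(p,z): return [float(p[0]),float(p[1]),float(z)]
D=np.radians
NUT=tray(.04,.05); SP=tray(.04,-.055); BAR=tray(-.035,0)
E
python3 - <<'E'
from h import *
print(NUT,SP,BAR)
command_gripper(.55)
q=q_down(D(-82.4))
move_pose(xyz(AX,.20),q)
print(movel(xyz(AX,.1575),v=.08,until_force=6),get_tcp_pos(),get_ft_force())
command_gripper(0)
print('w',get_grip_width()*88,get_ft_force())
movel(xyz(AX,.215),v=.12)
print('w',get_grip_width()*88,get_time())
snap('wrist','n1')
E
```

```text
[0.6526 0.0219] [ 0.638 -0.082] [ 0.5713 -0.0171]
False [ 0.4638 -0.2968  0.1574] [0.2757 0.0856 0.1879]
w 20.854808787525748 [-0.5965  0.2523  2.3896]
w 20.88357164333455 11.5833
```

View pics/n1.png

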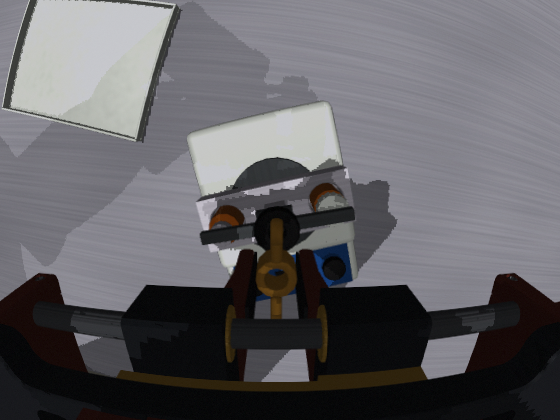

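The nut hangs in the jaws at about (276,272), and the spacer and bar are still in place at (278,228). Next I'll lay the nut in the tray, then the spacer.

```bash
python3 - <<'E'
from h import *
q=q_down(D(-98))
move_pose(xyz(NUT,.15),q)
snap('wrist','t0'); np.save('Tt0.npy',tcpT())
movel(xyz(NUT,.02),v=.15)
print(movel(xyz(NUT,.0055),v=.03,until_force=4),get_tcp_pos(),get_ft_force())
np.save('nutplace.npy',get_tcp_pos())
command_gripper(.5)
movel(xyz(NUT,.12),v=.2)
print(get_time())
snap('wrist','n2')
E
```

```text
True [0.6526 0.022  0.0067] [-1.1903  0.5514  4.3728]
15.85
```

View pics/n2.png

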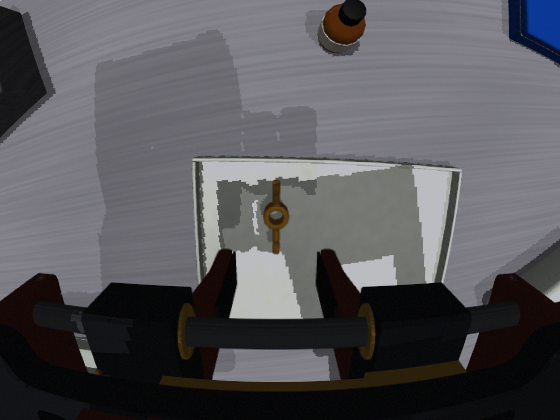

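View pics/t0.png

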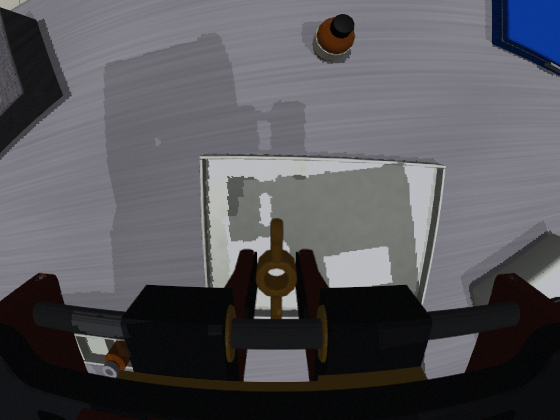

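The nut sits upright in the tray at (276,215), clear of the walls. Now the spacer.

```bash
python3 - <<'E'
from h import *
command_gripper(.6)
move_pose(xyz(AX,.215),q_down(D(19)))
print(movel(xyz(AX,.1425),v=.1,until_force=6),get_tcp_pos())
command_gripper(0)
print('w',get_grip_width()*88)
movel(xyz(AX,.22),v=.12)
snap('wrist','s1')
print('w',get_grip_width()*88)
move_pose(xyz(SP,.15),q_down(D(82)))
movel(xyz(SP,.02),v=.15)
print(movel(xyz(SP,.0045),v=.03,until_force=4),get_tcp_pos(),get_ft_force())
np.save('spplace.npy',get_tcp_pos())
command_gripper(.6)
movel(xyz(SP,.14),v=.2)
snap('wrist','s2')
print(get_time())
E
```

```text
False [ 0.4641 -0.297   0.1429]
w 32.22177391213721
w 32.07918794444262
True [ 0.638  -0.082   0.0058] [-0.0917 -0.0194  2.9736]
24.7333
```

View pics/s1.png

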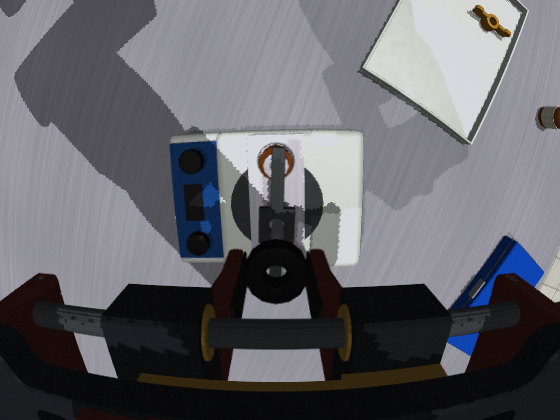

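View pics/s2.png

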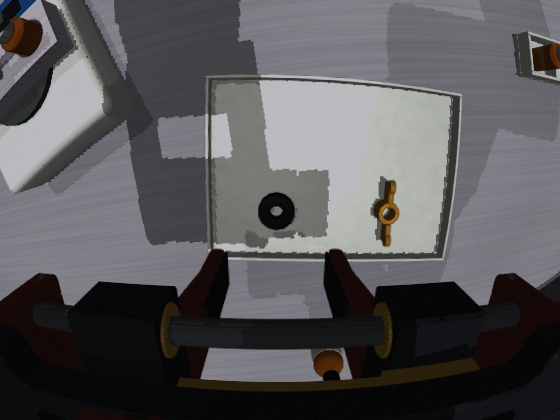

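The spacer lies flat at (277,211), next to the nut at (388,213). The clamp bar is next.

```bash
python3 - <<'E'
from h import *
command_gripper(.55)
move_pose(xyz(AX,.215),q_down(D(17.8)))
print(movel(xyz(AX,.1335),v=.1,until_force=6),get_tcp_pos())
command_gripper(0)
print('w',get_grip_width()*88,get_tcp_pos())
movel(xyz(AX,.15),v=.05)
movel(xyz(AX,.215),v=.12)
snap('wrist','b1')
print('w',get_grip_width()*88,get_ft_force(),get_time())
E
```

```text
False [ 0.4641 -0.297   0.134 ]
w 27.64700447630361 [ 0.4639 -0.297   0.1339]
w 27.831015692523152 [ 0.5978  0.2042 -0.4861] 28.8083
```

View pics/b1.png

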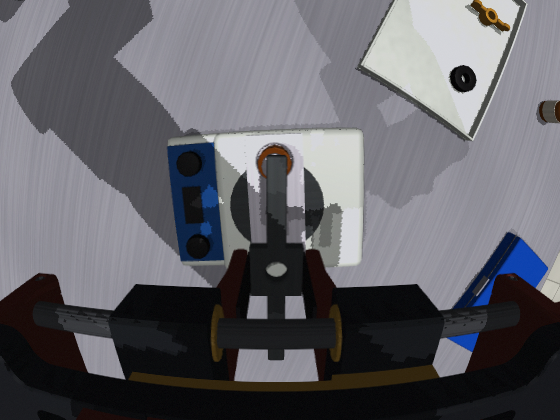

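The bar is held square, with its hole at (276,269). I'll lay it in the tray along the near side.

```bash
python3 - <<'E'
from h import *
move_pose(xyz(BAR,.15),q_down(D(-8)))
movel(xyz(BAR,.02),v=.15)
print(movel(xyz(BAR,.0040),v=.03,until_force=4),get_tcp_pos(),get_ft_force())
np.save('barplace.npy',get_tcp_pos())
command_gripper(.5)
movel(xyz(BAR,.16),v=.2)
snap('wrist','b2');np.save('Tb2.npy',tcpT())
# look at screw vial
V=AX+.046*np.array([np.sin(D(20.3)),-np.cos(D(20.3))]); print(V)
command_gripper(.6)
move_pose(xyz(V,.20),q_down(D(20.3)))
wait(.1)
np.save('Tv.npy',tcpT()); snap('wrist','v1'); print(get_time())
E
```

```text
True [ 0.5712 -0.0171  0.0048] [-0.3351 -0.1726  4.9532]
[ 0.4797 -0.3399]
34.7833
```

View pics/b2.png

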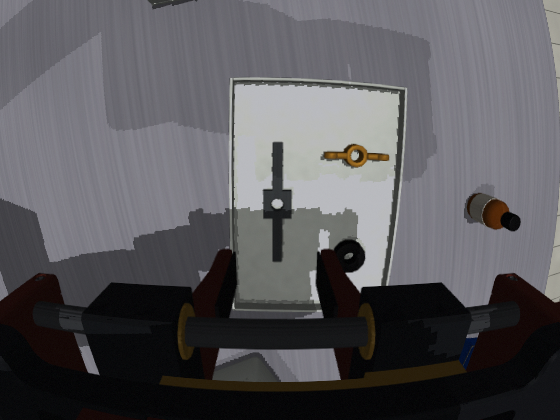

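View pics/v1.png

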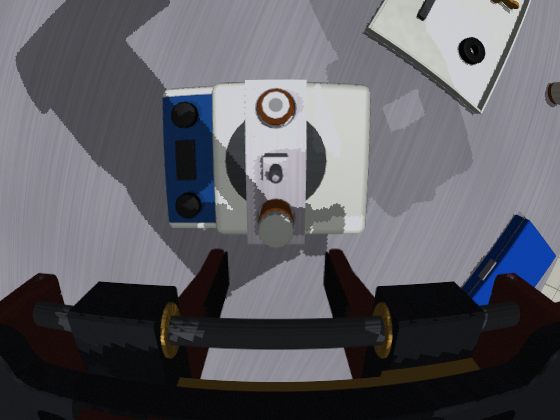

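The bar is flat in the tray at (277,203). Over the shaker, the ribbed cap is centred near (276,228) and the crimp vial near (276,105). I'll measure both.

```bash
python3 - <<'E'
from h import *
T=np.load('Tv.npy')
print('cap',onz('wrist',275.7,228,.132,T),'L/R',onz('wrist',258.5,228,.132,T),onz('wrist',293,228,.132,T))
print('crimp',onz('wrist',276,105,.132,T)); print('stud',onz('wrist',276,177,.172,T))
for z in (.062,):
  b=cv2.imread('pics/top0.png')
a=cv2.imread('pics/v1.png'); cv2.imwrite('pics/zv1.png',cv2.resize(a[75:260,200:350],None,fx=4,fy=3,interpolation=0)[:560])
E
```

```text
cap [ 0.4804 -0.3375  0.132 ] L/R [ 0.4685 -0.3419  0.132 ] [ 0.4924 -0.333   0.132 ]
crimp [ 0.4496 -0.254   0.132 ]
stud [ 0.4653 -0.2962  0.172 ]
```

View pics/zv1.png

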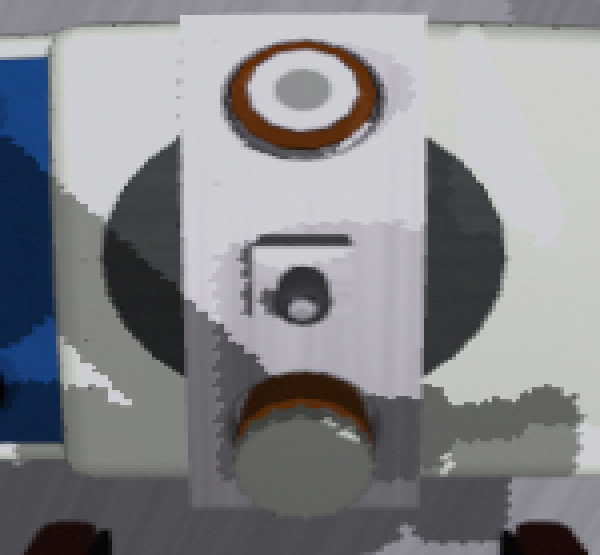

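```bash
python3 - <<'E'
from h import *
V=[.4803,-.3388]; RK=np.array([.4996,.2768])
print(movel(xyz(V,.098),v=.12,frame=q_down(D(20.3)),until_force=6),get_tcp_pos())
command_gripper(0)
print('w',get_grip_width()*88)
movel(xyz(V,.215),v=.12)
print('w',get_grip_width()*88)
move_pose(xyz(RK-[.05,0],.17),q_down(D(-4.75)))
wait(.1)
np.save('Tr.npy',tcpT()); snap('wrist','r1'); print(get_time(),get_grip_width()*88)
E
```

```text
False [ 0.4808 -0.3391  0.0986]
w 27.164985574418992
w 27.13431500326434
39.7917 27.073180427532538
```

View pics/r1.png

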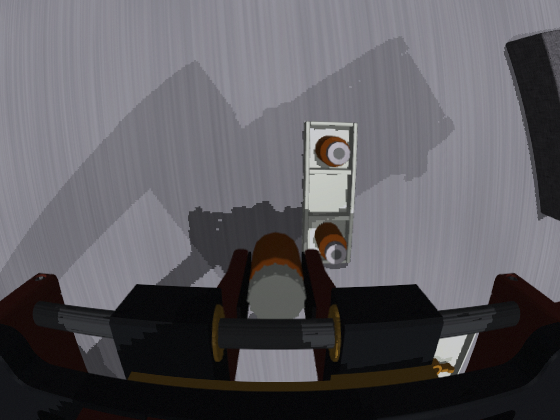

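The ribbed-cap vial is upright in the jaws. The empty middle cell spans about (308-353,171-214), between the two crimp vials. I'll check its position by rays at rim height.

```bash
python3 - <<'E'
from h import *
T=np.load('Tr.npy')
a=[onz('wrist',u,v,.024,T) for u,v in [(304,123),(357,123)]]; print(a)
c=[onz('wrist',u,v,.024,T) for u,v in [(308,171),(353,170),(306,214),(352,215)]]
print(c,np.mean(c,0), np.linalg.norm(c[0]-c[1]),np.linalg.norm(c[0]-c[2]))
print('grip cam bias: cap', onz('wrist',276,290,.17+.034,T),T[:3,3])
E
```

```text
[array([0.4839, 0.3531, 0.024 ]), array([0.5347, 0.3505, 0.024 ])]
[array([0.4844, 0.3073, 0.024 ]), array([0.5283, 0.3053, 0.024 ]), array([0.4798, 0.265 , 0.024 ]), array([0.526 , 0.2602, 0.024 ])] [0.5046 0.2845 0.024 ] 0.04399913117890338 0.042474384629740645
grip cam bias: cap [0.4516 0.2812 0.204 ] [0.4501 0.2763 0.17  ]
```

The wrist says (0.5046,0.2845) and the top view (0.4996,0.2768), which is 8 mm apart and too much for the cell. I'll measure more carefully with sharper zooms of top and scene, plus another wrist view.

```bash
python3 - <<'E'
from h import *
move_pose(xyz([.40,.28],.17),q_down(D(85.25)))
wait(.15)
np.save('Tr2.npy',tcpT()); a=snap('wrist','r2'); print(get_time())
def grid(im,x0,y0,w,h,f,fn):
    c=cv2.resize(im[y0:y0+h,x0:x0+w],None,fx=f,fy=f,interpolation=0)
    for i in range(0,w,10): cv2.putText(c,str(x0+i),(i*f,10),0,.35,(0,0,255),1); c[:, i*f]=c[:,i*f]//2
    for i in range(0,h,10): cv2.putText(c,str(y0+i),(0,i*f+10),0,.35,(0,0,255),1); c[i*f]=c[i*f]//2
    cv2.imwrite('pics/'+fn+'.png',c)
grid(cv2.imread('pics/top0.png'),115,210,85,45,9,'gt')
grid(cv2.imread('pics/scene0.png'),322,170,75,55,9,'gs')
grid(cv2.imread('pics/r1.png'),290,110,85,90+70,3,'gr1')
E
```

```text
41.35
```

View pics/r2.png

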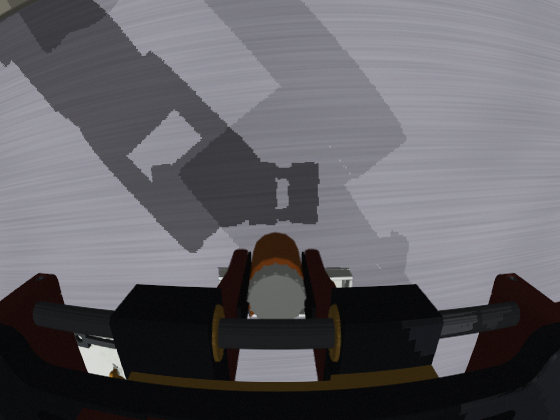

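View pics/gt.png

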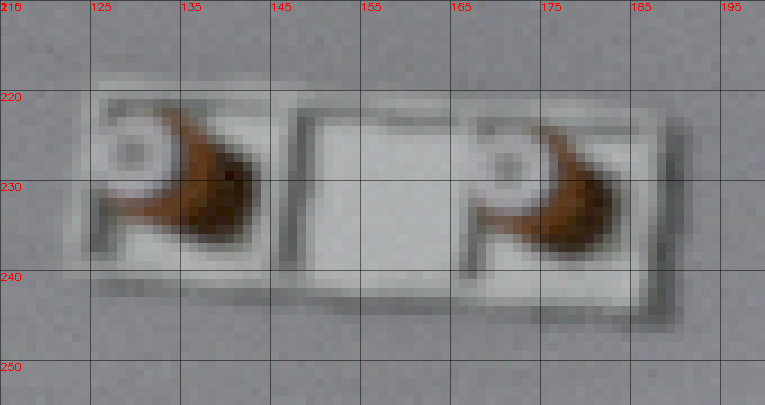

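View pics/gs.png

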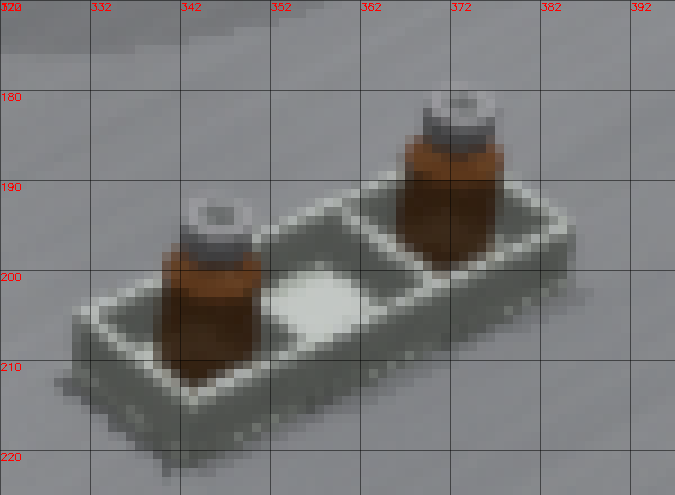

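```bash
python3 - <<'E'
from h import *
f=lambda c,l,z:[onz(c,u+.0,v+.0,z) for u,v in l]
t=f('top',[(125,219.5),(188.5,222.3),(186.3,243.8),(123,240.8)],.024);print(np.array(t)[:,:2],np.mean(t,0))
s=f('scene',[(331,204.5),(343.5,214),(384.7,194.7)],.024);print(np.array(s)[:,:2],(s[0]+s[2])/2)
v=f('top',[(129,227.3),(171,228.7)],.062);print('topvials',np.array(v)[:,:2],np.mean(v,0))
v=f('scene',[(346,193.5),(372.8,181.2)],.062);print('scenevials',np.array(v)[:,:2],np.mean(v,0))
T=np.load('Tr.npy')
v=[onz('wrist',u,w,.062,T) for u,w in [(335.5,254),(338.5,153)]];print('wristvials',np.array(v)[:,:2],np.mean(v,0))
E
```

```text
[[0.5303 0.3493]
 [0.5205 0.2062]
 [0.4719 0.2097]
 [0.4819 0.3509]] [0.5012 0.279  0.024 ]
[[0.476  0.2109]
 [0.5228 0.2079]
 [0.5336 0.3455]] [0.5048 0.2782 0.024 ]
topvials [[0.505  0.3255]
 [0.4999 0.2349]] [0.5024 0.2802 0.062 ]
scenevials [[0.5018 0.2335]
 [0.5076 0.323 ]] [0.5047 0.2782 0.062 ]
wristvials [[0.5006 0.2352]
 [0.5065 0.3252]] [0.5035 0.2802 0.062 ]
```

View pics/gr1.png

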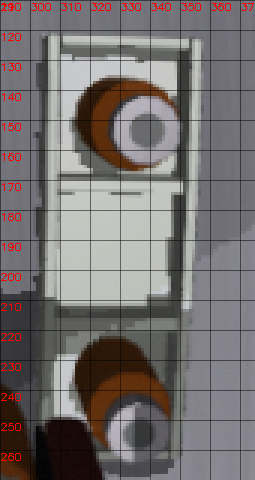

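Re-reading pixels on the grid, the rack centre from three cameras falls within about 2 mm of (0.503,0.2793). The outer vials' midpoint agrees: (0.5024,0.2802), (0.5047,0.2782), (0.5035,0.2802). I'll place the vial there.

```bash
python3 - <<'E'
from h import *
RK=np.array([.5032,.2793])
move_pose(xyz(RK,.16),q_down(D(-4.5)))
movel(xyz(RK,.06),v=.12)
snap('wrist','r3')
movel(xyz(RK,.036),v=.05)
print(movel(xyz(RK,.0265),v=.02,until_force=3),get_tcp_pos(),get_ft_force())
command_gripper(.45)
movel(xyz(RK,.12),v=.15)
snap('wrist','r4'); print(get_time())
E
```

```text
True [0.5032 0.2794 0.0282] [-0.5293 -0.4348  4.6677]
46.0083
```

View pics/r4.png

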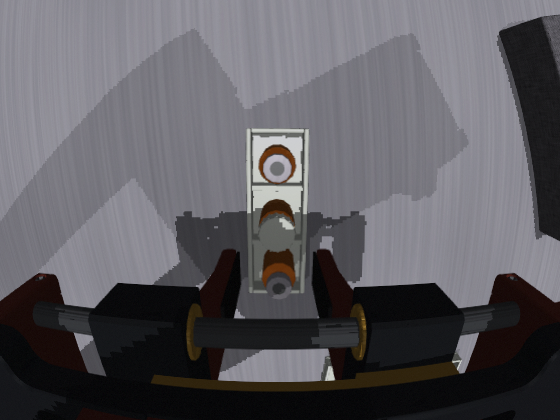

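View pics/r3.png

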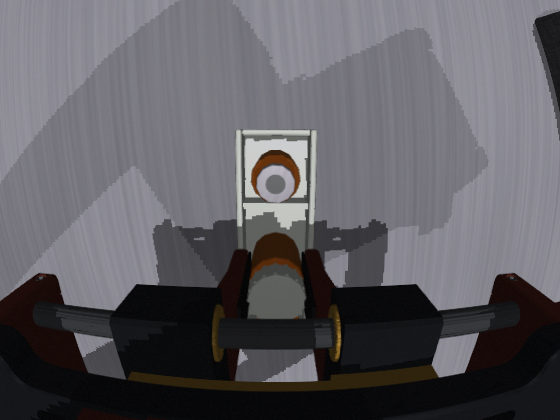

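Contact came at TCP z 0.0282, as expected for the cell floor. The vial stands upright in the middle cell at (277,228), with both crimp vials unmoved. Now I'll reassemble, starting with the bar and turned to the block's 20.3°.

```bash
python3 - <<'E'
from h import *
p=np.load('barplace.npy')
command_gripper(.5)
move_pose(xyz(p,.12),q_down(D(-8)))
snap('wrist','b3')
print(movel(xyz(p,.0052),v=.12,until_force=6),get_tcp_pos())
command_gripper(0)
print('w',get_grip_width()*88)
movel(xyz(p,.03),v=.05); movel(xyz(p,.2),v=.2)
move_pose(xyz(AX,.215),q_down(D(20.3)))
wait(.1)
np.save('Tb4.npy',tcpT()); snap('wrist','b4'); print(get_time(),get_grip_width()*88)
E
```

```text
False [ 0.5717 -0.017   0.0058]
w 27.48372938167212
52.0083 27.482783263454262
```

View pics/b4.png

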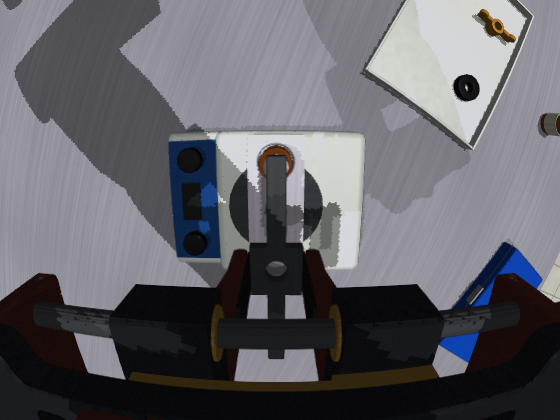

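The bar is held square and lies along the block in the picture. I'll lower it onto the stud.

```bash
python3 - <<'E'
from h import *
movel(xyz(AX,.180),v=.1)
print(get_ft_force())
print(movel(xyz(AX,.1405),v=.03,until_force=4),get_tcp_pos(),get_ft_force())
print(movel(xyz(AX,.1335),v=.015,until_force=3),get_tcp_pos(),get_ft_force(),get_ft_torque())
snap('wrist','b5'); print(get_time(),get_grip_width()*88)
E
```

```text
[ 0.0495 -0.2571 -0.6993]
False [ 0.4638 -0.2969  0.1407] [ 0.4998 -0.6289 -0.7517]
True [ 0.4637 -0.2968  0.1344] [-0.8177  0.4689  3.9193] [-0.0081  0.1164 -0.0344]
54.4583 27.29343475486192
```

View pics/b5.png

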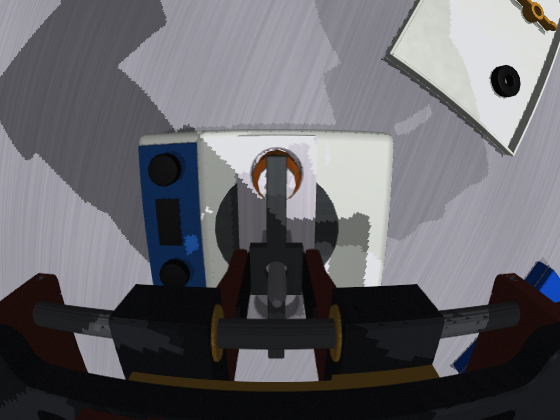

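The bar seated at TCP z 0.1344 (about 0.1348 expected), with the stud through its hole and low force. I'll release it and fetch the spacer.

```bash
python3 - <<'E'
from h import *
command_gripper(.5)
movel(xyz(AX,.215),v=.12)
wait(.1); np.save('Tb6.npy',tcpT()); snap('wrist','b6')
p=np.load('spplace.npy')
command_gripper(.6)
move_pose(xyz(p,.15),q_down(D(82)))
print(movel(xyz(p,.0060),v=.12,until_force=6),get_tcp_pos())
command_gripper(0)
print('w',get_grip_width()*88)
movel(xyz(p,.2),v=.2)
move_pose(xyz(AX,.22),q_down(D(20.3)))
wait(.1)
snap('wrist','s4'); print(get_time(),get_grip_width()*88)
E
```

```text
False [ 0.6387 -0.0821  0.0069]
w 32.51808264432967
61.55 32.5095567412701
```

View pics/b6.png

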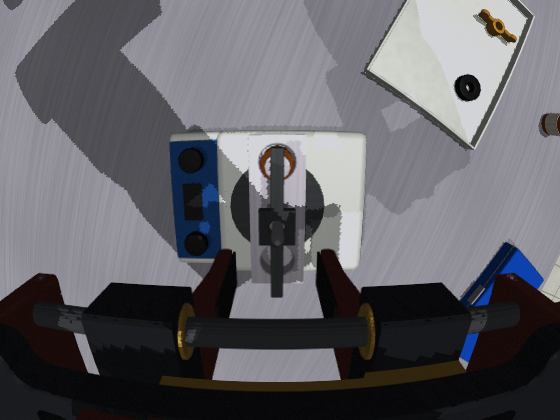

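View pics/s4.png

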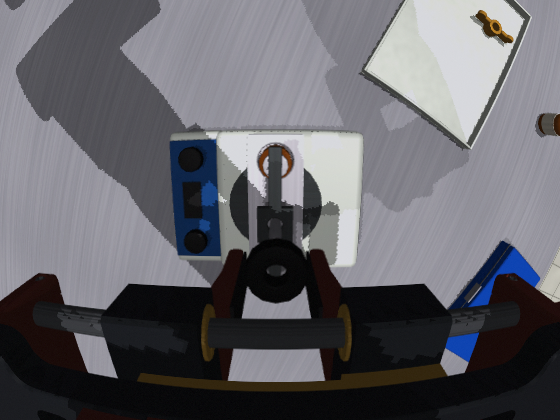

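In b6 the bar lies along the block over the crimp vial, from (277,148) to (276,297). In s4 the spacer is held above the stud. I'll lower it.

```bash
python3 - <<'E'
from h import *
movel(xyz(AX,.182),v=.1)
print(movel(xyz(AX,.150),v=.03,until_force=4),get_tcp_pos(),get_ft_force())
print(movel(xyz(AX,.1425),v=.015,until_force=3),get_tcp_pos(),get_ft_force())
command_gripper(.55)
movel(xyz(AX,.215),v=.12)
wait(.1); np.save('Ts5.npy',tcpT()); snap('wrist','s5'); print(get_time())
T=np.load('Tb6.npy')
im=cv2.imread('pics/b6.png'); c=cv2.resize(im[130:310,225:330],None,fx=5,fy=3,interpolation=0); cv2.imwrite('pics/zb6.png',c)
E
```

```text
False [ 0.4638 -0.2969  0.1502] [-0.5383 -0.0286 -0.8505]
True [ 0.4637 -0.2968  0.143 ] [0.4324 0.5134 4.4423]
65.1667
```

View pics/s5.png

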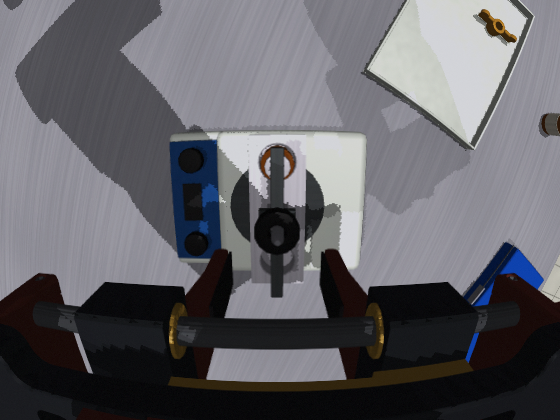

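View pics/zb6.png

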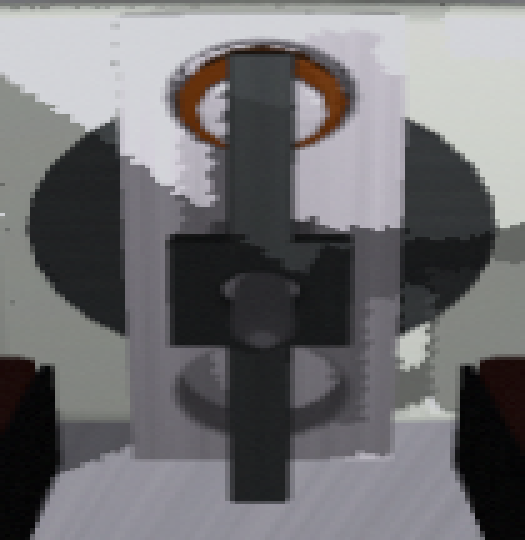

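The bar is square to the block edges and over the crimp vial, and the spacer is on the bar around the stud. Now the wing nut.

```bash
python3 - <<'E'
from h import *
p=np.load('nutplace.npy')
command_gripper(.5)
move_pose(xyz(p,.12),q_down(D(-98)))
print(movel(xyz(p,.0066),v=.1,until_force=6),get_tcp_pos())
command_gripper(0)
print('w',get_grip_width()*88)
movel(xyz(p,.2),v=.2)
move_pose(xyz(AX,.215),q_down(D(-82.4)))
movel(xyz(AX,.188),v=.1)
snap('wrist','n4'); print(get_grip_width()*88)
print(movel(xyz(AX,.164),v=.03,until_force=4),get_tcp_pos(),get_ft_force())
print(movel(xyz(AX,.156),v=.015,until_force=3),get_tcp_pos(),get_ft_force(),get_time())
E
```

```text
False [0.6533 0.022  0.0074]
w 20.724935597020618
20.71856278782295
False [ 0.4638 -0.2969  0.1641] [ 0.5196  0.8774 -0.0198]
True [ 0.4638 -0.2968  0.1575] [-0.7382 -0.2069  4.6771] 73.9167
```

View pics/n4.png

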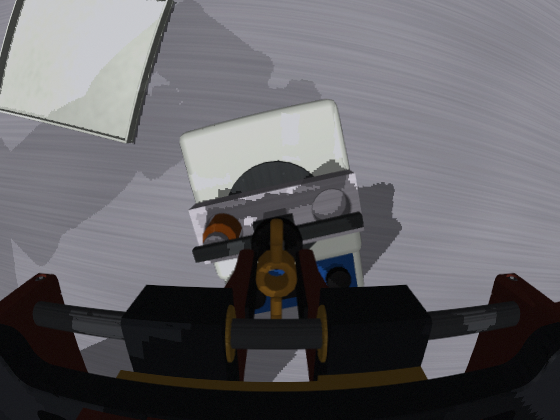

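Contact at 0.1575 against 0.1577 expected, so the nut is seated. I'll release, retreat and run the final checks.

```bash
python3 - <<'E'
from h import *
command_gripper(.5)
movel(xyz(AX,.26),v=.12)
move_pose([.4635,-.2983,.26],q_down(D(-72.2))); wait(.15)
np.save('Tf.npy',tcpT()); snap('wrist','f1')
move_pose([.40,.05,.35],q_down(0)); wait(.1)
a=snap('scene','f2'); b=snap('top','f3'); print(get_time())
Z=lambda im,x,y,w,h,f:cv2.resize(im[y:y+h,x:x+w,::-1],None,fx=f,fy=f,interpolation=2)
cv2.imwrite('pics/f4.png',np.hstack([Z(a,70,225,130,125,3),Z(a,320,170,90,125,3)]))
im=cv2.imread('pics/f1.png'); cv2.imwrite('pics/f5.png',cv2.resize(im[165:275,205:350],None,fx=5,fy=5,interpolation=0))
E
```

```text
77.55
```

View pics/f4.png

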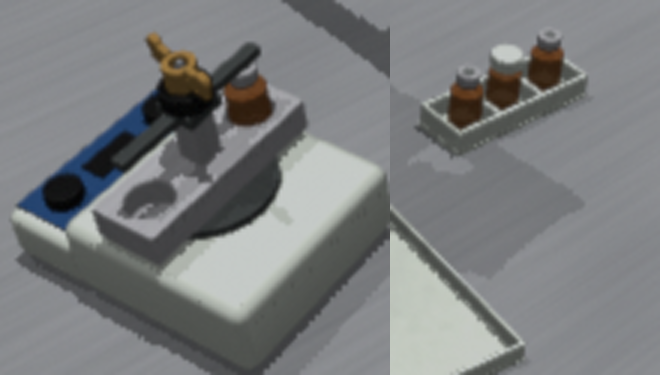

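View pics/f5.png

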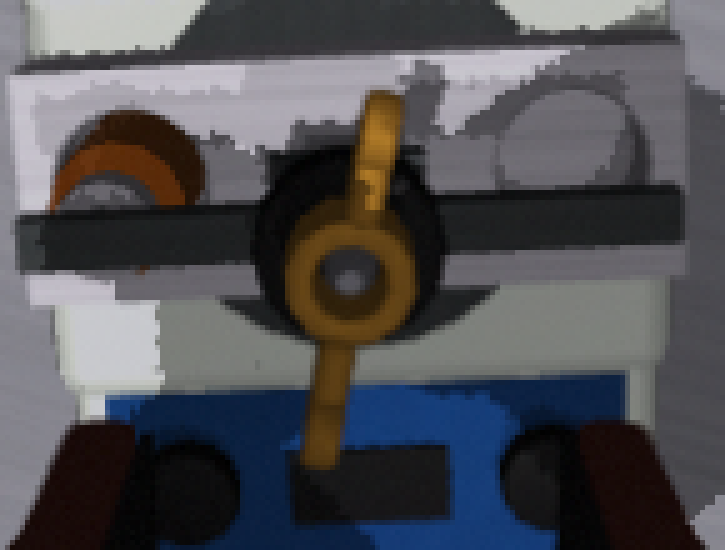

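View pics/f3.png

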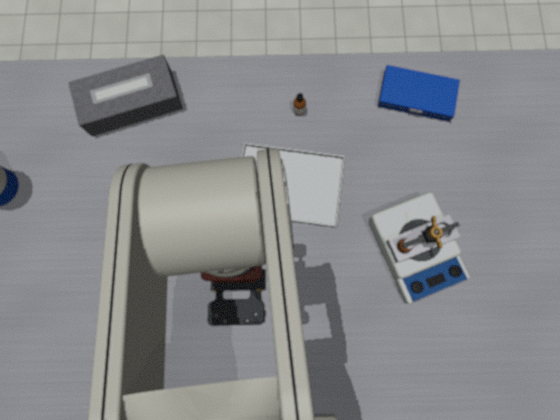

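The hub ring is at zoom (350,277), the same as before dismantling, so the nut is fully down. The bar runs parallel to the block edge, the -y pocket is empty, and the white-capped vial stands between the two crimp vials. Handing in.

```bash
python3 -c "
from h import *
print(job_done(),get_time())"
```

```text
the job is handed in; nothing more can be done
the job is handed in; nothing more can be done
```

The job is done and was handed in at about 78 s of robot time. I laid the nut, spacer and bar in the tray, stood the ribbed-cap vial in the middle rack cell, then rebuilt the clamp in the order bar, spacer, nut.

**Clamp:** the final pictures show the bar parallel to the block edges, over the crimp vial. The nut's hub sits at the same image position as at the start. Seating heights were within about 1 mm of expected: bar 134.4 mm (134.8 expected), spacer 143.0 (about 143.9) and nut 157.5 (157.7). Contact forces were under 5 N in each reading.

**Vials:** the ribbed-cap vial stands upright in the middle cell, and the crimp vials in the shaker and the rack are where they were.

**Disagreements:**
- My first rack position readings differed by 8 mm between the wrist and top cameras. Re-reading the pixels on the vials and rim brought the three cameras to within about 2–4 mm before I placed the vial.
- The bar started about 2.5° off the block; I put it back square to the block instead.
- In the last top view the arm hid the rack, so the final check on the rack used the scene camera only.

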